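# Blank off a vacuum port with its hinged clamp ring

## Robot

A 6-joint arm with a two-finger parallel gripper is mounted at the origin on a cart in front of the work surface, level with it; the furniture and walls round the work are solid. World frame = base frame: x ahead of the robot, y to its left, z up, the work surface at z = 0. Lengths are in m, angles in degrees, forces in N, time in s.
With the tool pointing down it reaches from about 0.4 to 0.825 m from the base axis. Payload 7 kg.
Tool frame: the origin (TCP) lies midway between the tips of the shut fingers; the grasp point (between the pads) lies 19 mm behind it; z points along the fingers, y is the direction in which the jaws open and shut (so a half turn about z gives the same grasp; the last joint's range is limited). The gripper opens to 88 mm and grips with 3 to 60 N. Pads are 19 mm wide; open, the fingers measure 130 mm over their backs; the gripper's body (78 mm by 193 mm) begins 47 mm behind the grasp point.
Start: joints at [80.334, 20.546, 0.682, 0, -70.136, -16.507], TCP at [0.298, 0.606, 0.227] pointing down, gripper open.
Joint ranges: [-176.03, 176.03], [-82.01, 121.73], [-58.28, 71.71], [-173.87, 95.51], [-174.79, -0.11], [-173.66, 173.66]. Speed limits (degrees/s): [136.94, 136.94, 172.46, 180, 180, 180].

## Interface

Orientations are given as a 3x3 rotation matrix whose columns are the frame's x, y, z axes.
In Python, from rig import robot gives the robot as it stands. Calls block until the motion is done:
- robot.goto(position, orientation): joint-space move of the TCP to a pose.
- robot.servo_line(position, ori=None, speed=0.15): straight line of the TCP; ori=None keeps the orientation; speed is the mean speed in m/s.
- robot.movej(angles): joint-space move.
- robot.move_gripper(opening): opening from 0.0 (shut) to 1.0 (fully open); the grip force is fixed at half the most; returns when the fingers have stopped.
- robot.dwell(seconds).
- robot.ik(position, orientation): joint angles nearest the present ones, or None.
- robot.grab_frame(name): name is "side" or "top"; returns (picture, depth): 400x640x3 uint8, red, green, blue; 400x640 float32, m along the optical axis (not along the pixel's ray), 0 where there is no reading.
- robot.camera_info(name): a dict with "vfov" (degrees; the focal length in pixels is half the picture's height over the tangent of half this angle, whatever the lens; pixels are square), "cx", "cy" (the principal point, pixels), "k1" (the pictures are not rectified: a ray, as slopes to the right and down, at radius r is drawn at 1 + k1 r^2 times it, then the intrinsics apply), "view" (4x4, takes a point from world to camera coordinates). Camera axes: x right, y down, z forward; pixel columns grow to the right and rows downward; lengths in m; the calibration is good to about 2 mm. A picture is of the moment at which its call begins. camera_info takes no time and is no camera call.
A pose or a line that the arm cannot do raises robot.Unreachable and nothing moves.
- robot.job_done(): hands the job in, once; it reports no verdict.
Readings, each from a call of its own:
- robot.read_t(): time.
- robot.read_qpos(): joint angles.
- robot.read_qvel(): joint speeds.
- robot.read_effort(): joint torques, N m.
- robot.read_position(): TCP position.
- robot.read_tcp_rot(): TCP orientation.
- robot.read_force(): force on the tool from outside, world axes, zero at the start.
- robot.read_ft_torque(): the same for the moment, N m.
- robot.read_grip_width(): opening from 0.0 (shut) to 1.0 (fully open).
Only numpy, scipy, OpenCV 4.12 (cv2) and the standard library are available. Lean on these libraries where they do the work, as an engineer would, in place of code of your own. Each camera call takes 0.05 s, during which the arm holds its last target.

## Task

Close off the vacuum pot. Lay the loose cover flat on the pot's flange just in front of the fixed jaw and slide it back under the jaw's lip until it stops; then swing the hinged half of the clamp ring fully shut around the two flanges, and swing the latch lever fully home so that its hook holds the ring shut. Do not knock the lens blower, dust cap, spanner or hose fitting about.

Things in the scene. Friction and masses are not known exactly. Their poses are not given: they have to be found in the camera images.
- vacuum_port: Fixed upright steel pot on a square bolted base plate (124 mm, 12 thick). Origin: centre of the plate's underside, on the worktop; z up the pot's axis. Pot 72 mm diameter; flange at the top 90 mm diameter, 8 thick, open 64 mm bore. A clamp ring surrounds the flange: a fixed jaw on the +x side (66 degrees either way) and a swinging half in front. A low capped stub points to +y.
- port_rim (a point): Centre of the flange's flat upper face, 100 mm above the worktop; axes parallel to vacuum_port. The fixed jaw's groove wall is at radius 47 mm, its overhanging lip (inner radius 40 mm) spans 10 to 15 mm above this face. The cover goes down flat 10 to 25 mm short of centre (toward the port's -x), clear of the lip, then slides along +x under the lip to the stop.
- cover: Loose round flat steel cover, 0.2 to 0.5 kg: disc 90 mm diameter, 8 thick, with an upright black knob on top, 50 mm tall in all. Starts flat on the worktop, left of the pot. Origin: centre of the disc's underside; z up. Seated, its origin lies on port_rim, with 2 mm play all round and 2 mm under the lip.
- cover_knob (a point): On the cover's axis, 34 mm above its origin: the height to grip. The knob is round, 29 mm diameter from 12 mm below to 12 above this point, top 16 above; its neck below is 20 mm diameter; the disc's top is 26 mm below.
- gate (a joint): Angle (rad) of the clamp ring's swinging half: 0 shut, 1.7 wide open; starts 1.15 to 1.5. Upright hinge at the fixed jaw's -y end; opening turns counter-clockwise from above, toward the port's -x, then -y. Stays where left (about 2 N at its knob moves it). Shut, the ring is 106 mm diameter, 15 mm above and below the rim, same C section as the jaw; its lip then holds down the cover's edge.
- gate_pin (a point): On the swinging half's upright hinge axis, fixed at (15, -60, 100) mm in the port's frame.
- gate_knob (a point): The swinging half's knob: upright, black, round, 16 mm diameter, 46 tall, on its outside. Point on its axis 17 mm below its top, 29 above its foot, 140 mm above the worktop, 117 mm from the hinge axis. Ring shut: at (-71, 19, 140) mm in the port's frame. Carried clockwise (from above) along its arc about gate_pin to the stop, it shuts the ring.
- latch (a joint): Angle (rad) of the latch lever, a flat steel hook on the fixed jaw's +y end with an upright pivot: 0 home (hooked round the catch pin on the end of the shut swinging half), larger is swung out, clockwise from above; up to 1.6, starts 0.8 to 1.2. Stays where left (about 1 N at its knob moves it). It hooks only once the ring is shut; if home too early it bars the ring from shutting.
- latch_pivot (a point): On the latch's upright pivot axis, fixed at (27, 60, 100) mm in the port's frame.
- latch_knob (a point): The latch lever's knob: upright, black, round, 16 mm diameter, 46 tall, near the lever's end. Point on its axis 18 mm below its top, 28 above its foot, 140 mm above the worktop, 63 mm from the pivot axis. Latch home: at (-35, 71, 140) mm in the port's frame. Going home it turns counter-clockwise (from above) about latch_pivot.
- lens_blower: Bystander: dark rubber lens blower, 49 mm diameter, 98 mm tall, standing; origin at its foot.
- dust_cap: Bystander: round dust cap, 36 mm diameter, 13 mm tall; origin under its centre.
- spanner: Bystander: small open-ended spanner, 138 mm long, lying flat; origin under its centre.
- fitting_barb: Bystander: small brass-coloured barbed hose fitting, 16 mm wide, 30 mm tall, standing; origin at its foot.

How it is judged:
By the outcome, as a careful person would: the job done as asked, in the order asked, and still so for the second after the job is handed in, with the robot touching nothing.
It also fails if it takes over 72 s, if anything falls off the work surface, if the arm or the gripper's body presses on something with over 40 N, if the wrist force passes 120 N, or if a joint passes its speed limit or range.

## Working session

There is one attempt and no reset: what is moved stays moved. The work goes in short steps, each a Python script; the robot and the scene stay as the last script left them, time stands still between calls to the robot, and variables do not carry over. Pictures are saved under pics/ and viewed, and the job is handed in when it is done.

```bash
ls; mkdir -p pics
cat > h.py <<'E'
import numpy as np, cv2
from rig import robot
def save(n,p): cv2.imwrite(n,p[:,:,::-1])
def K(name):
    c=robot.camera_info(name); f=200/np.tan(np.radians(c['vfov']/2)); return c,f
def points(name,d):
    c,f=K(name); h,w=d.shape
    u,v=np.meshgrid(np.arange(w),np.arange(h))
    x=(u-c['cx'])/f; y=(v-c['cy'])/f
    xs,ys=undist(x,y,c['k1'])
    P=np.stack([xs*d,ys*d,d],-1)
    V=np.array(c['view']); R=V[:3,:3]; t=V[:3,3]
    W=(P-t)@R
    W[d<=0]=np.nan
    return W
def undist(x,y,k):
    xs,ys=x.copy(),y.copy()
    for _ in range(20):
        s=1+k*(xs**2+ys**2); xs=x/s; ys=y/s
    return xs,ys
def ray(name,u,v,z):
    c,f=K(name); xs,ys=undist(np.array((u-c['cx'])/f,float),np.array((v-c['cy'])/f,float),c['k1'])
    V=np.array(c['view']); R=V[:3,:3]; t=V[:3,3]
    o=-R.T@t; d=R.T@np.array([xs,ys,1.0]); return o+d*(z-o[2])/d[2]
def proj(name,p):
    c,f=K(name); V=np.array(c['view']); q=V[:3,:3]@np.array(p)+V[:3,3]
    x,y=q[0]/q[2],q[1]/q[2]; s=1+c['k1']*(x*x+y*y); return c['cx']+f*x*s,c['cy']+f*y*s
E
python3 - <<'E'
from h import *
for n in('top','side'):
    p,d=robot.grab_frame(n); save(f'pics/{n}0.png',p); np.save(f'{n}0.npy',d); np.save(f'{n}0p.npy',p)
    print(robot.camera_info(n))
print(robot.read_t(),robot.read_position(),robot.read_tcp_rot())
E
```

```text
pics
{'vfov': 47.52862975986902, 'cx': 321.29731027328506, 'cy': 201.41806553313066, 'k1': -0.016912536516031043, 'view': array([[ 2.18732898e-02, -9.99760486e-01,  7.27837754e-04,
         2.69199118e-04],
       [-9.87265904e-01, -2.17146539e-02, -1.57589683e-01,
         5.62536356e-01],
       [ 1.57567742e-01,  2.72843539e-03, -9.87504411e-01,
         1.44514060e+00],
       [ 0.00000000e+00,  0.00000000e+00,  0.00000000e+00,
         1.00000000e+00]])}
{'vfov': 47.90808817730016, 'cx': 323.57697908602614, 'cy': 197.5498062479367, 'k1': -0.03311344460609594, 'view': array([[ 0.90811778, -0.41821492, -0.02045443, -0.48366346],
       [-0.2294331 , -0.45614127, -0.859823  ,  0.23098351],
       [ 0.35026069,  0.78551348, -0.51018234,  0.8970569 ],
       [ 0.        ,  0.        ,  0.        ,  1.        ]])}
0.1 [0.29756046 0.60539575 0.22573974] [[ 8.97432145e-01 -4.41152216e-01 -5.16210012e-04]
 [-4.41152498e-01 -8.97431139e-01 -1.35075181e-03]
 [ 1.32624214e-04  1.43993543e-03 -9.99998954e-01]]
```

View pics/top0.png

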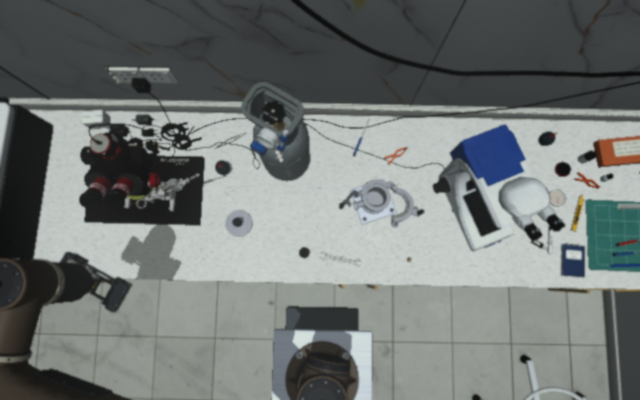

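View pics/side0.png

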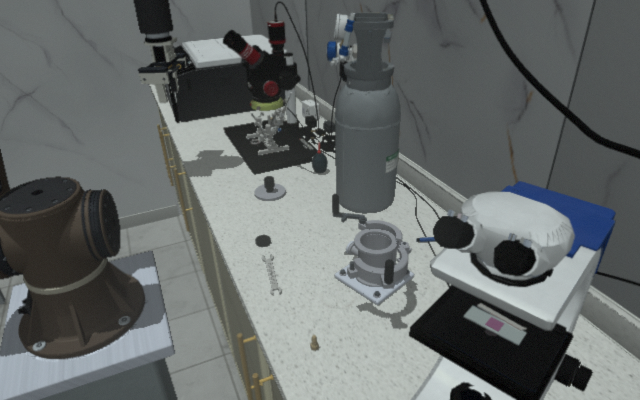

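Run:
```python
from h import *
p=np.load('top0p.npy'); d=np.load('top0.npy')
c=p[160:250,320:440]; save('pics/topcrop.png',cv2.resize(c,None,fx=6,fy=6,interpolation=cv2.INTER_CUBIC))
ps=np.load('side0p.npy'); ds=np.load('side0.npy')
c=ps[180:340,310:430]; save('pics/sidecrop.png',cv2.resize(c,None,fx=3.7,fy=3.7,interpolation=cv2.INTER_CUBIC))
for n,dd,uv in(('top',d,[(375,198),(238,222),(222,167),(304,252),(408,259),(285,140),(270,105)]),('side',ds,[(378,240),(270,190),(336,200),(388,272)])):
    W=points(n,dd)
    for u,v in uv: print(n,u,v,W[v,u].round(3))
# worktop check
W=points('top',d); print(np.nanmedian(W[230:245,260:300,2]))
W=points('side',ds); print(np.nanmedian(W[300:320,290:300,2]))
```

```text
top 375 198 [ 0.582 -0.166  0.02 ]
top 238 222 [0.488 0.282 0.047]
top 222 167 [0.667 0.341 0.062]
top 304 252 [0.398 0.066 0.012]
top 408 259 [ 0.382 -0.277  0.012]
top 285 140 [0.639 0.101 0.476]
top 270 105 [0.731 0.142 0.462]
side 378 240 [ 0.598 -0.139  0.078]
side 270 190 [0.492 0.274 0.017]
side 336 200 [ 0.539 -0.057  0.149]
side 388 272 [ 0.52  -0.299  0.139]
-0.0005897876211076395
-0.00022186633204925743
```

View pics/topcrop.png

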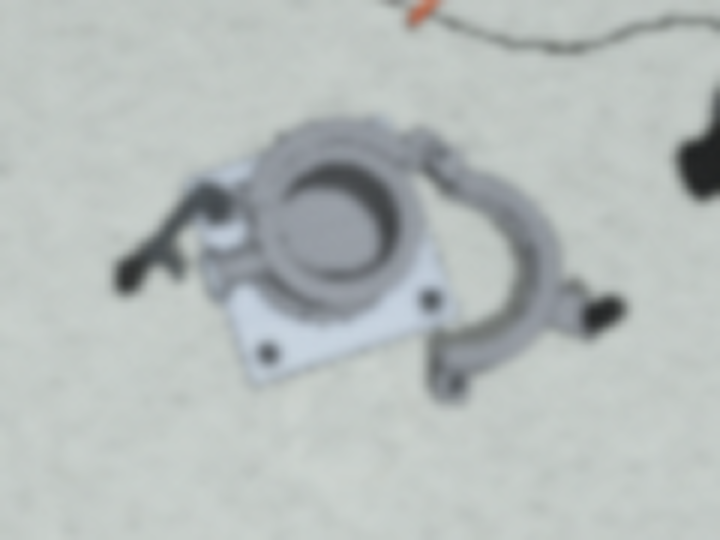

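View pics/sidecrop.png

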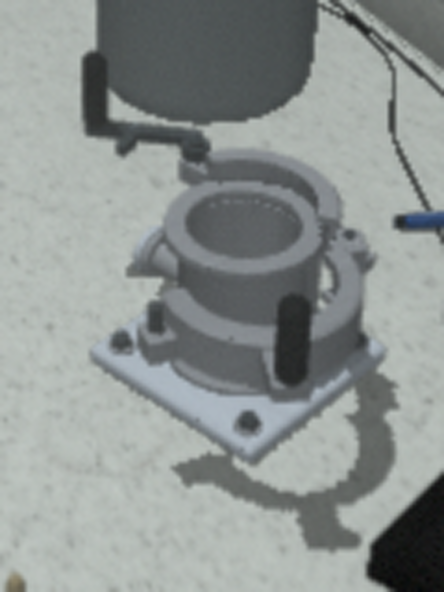

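```bash
cat > m.py <<'E'
from h import *
from scipy.optimize import least_squares
from scipy import ndimage
def cloud(n,tag):
    return points(n,np.load(f'{n}{tag}.npy')),np.load(f'{n}{tag}p.npy').astype(int)
E
python3 - <<'E'
from m import *
for n in('top','side'):
    W,p=cloud(n,'0')
    near=np.hypot(W[...,0]-.575,W[...,1]+.165)<.2
    z=W[...,2]
    black=(p.max(-1)<75)
    m=near&black&(z>.118)&(z<.175)
    l,k=ndimage.label(m)
    for i in range(1,k+1):
        q=W[l==i]; 
        if len(q)>5: print(n,'knob',len(q),np.median(q,0).round(4),q.min(0).round(3),q.max(0).round(3),[int(x) for x in ndimage.center_of_mass(l==i)])
    f=near&(abs(z-.1)<.004); f&=np.hypot(W[...,0]-.575,W[...,1]+.165)<.06
    q=W[f]; print(n,'flange',len(q),q.mean(0))
    r=least_squares(lambda a:np.maximum(0,np.hypot(q[:,0]-a[0],q[:,1]-a[1])-.045)+np.maximum(0,.032-np.hypot(q[:,0]-a[0],q[:,1]-a[1])),[.575,-.165]); print(r.x,r.cost)
    f=near&(abs(z-.012)<.005)
    q=W[f]; print(n,'plate',len(q),cv2.minAreaRect((q[:,:2]*1000).astype(np.float32)))
    # cover
    nc=np.hypot(W[...,0]-.485,W[...,1]-.282)<.08
    q=W[nc&(abs(z-.008)<.004)]; print(n,'cover disc',len(q),cv2.minEnclosingCircle((q[:,:2]*1000).astype(np.float32)),q.mean(0))
    q=W[nc&(z>.044)]; print(n,'cknob',len(q),q.mean(0),cv2.minEnclosingCircle((q[:,:2]*1000).astype(np.float32)) if len(q) else 0)
    for nm,x,y in(('blower',.665,.34),('cap',.4,.066),('barb',.385,-.275)):
        q=W[(np.hypot(W[...,0]-x,W[...,1]-y)<.06)&(z>.006)]; print(n,nm,len(q),np.nanmin(q,0),np.nanmax(q,0))
    q=W[(W[...,0]>.35)&(W[...,0]<.45)&(W[...,1]<.05)&(W[...,1]>-.15)&(z>.003)]; print(n,'span',len(q),q.min(0),q.max(0))
    c=W[(z>.05)&(z<.3)&(W[...,0]>.55)&(abs(W[...,1]-.1)<.13)]; print(n,'cyl',c.min(0),c.max(0))
    c=W[(z>.05)&(z<.4)&(W[...,0]>.45)&(W[...,1]<-.33)&(W[...,1]>-.7)]; print(n,'micro',c.min(0),c.max(0))
E
```

```text
top knob 13 [ 0.5354 -0.0478  0.155 ] [ 0.529 -0.054  0.138] [ 0.541 -0.044  0.161] [205, 341]
top knob 17 [ 0.5196 -0.2878  0.1513] [ 0.515 -0.293  0.119] [ 0.526 -0.284  0.157] [211, 419]
top flange 226 [ 0.57057456 -0.16369002  0.09953523]
[ 0.57656166 -0.16073875] 0.0006166458985556548
top plate 646 ((578.4561157226562, -159.19485473632812), (361.9949035644531, 394.3664245605469), 65.8724136352539)
top cover disc 488 ((485.2123107910156, 282.5104064941406), 79.18681335449219) [0.48583315 0.28516126 0.00717948]
top cknob 54 [0.48977514 0.28740175 0.04935399] ((490.0397644042969, 287.816650390625), 13.590529441833496)
top blower 198 [0.61002723 0.30150029 0.00602761] [0.71477576 0.3931919  0.10030083]
top cap 118 [0.34211127 0.0101347  0.00610618] [0.45394038 0.11831176 0.01830486]
top barb 37 [ 0.32963175 -0.33070565  0.00608518] [ 0.43467126 -0.22133406  0.03341276]
top span 348 [ 0.3509692  -0.14906741  0.00301525] [0.44991639 0.04998362 0.01830486]
top cyl [ 0.63332344 -0.02996249  0.0500301 ] [0.89929993 0.22985556 0.29996292]
top micro [ 0.45033641 -0.69998188  0.05005249] [ 
[... 488 characters left out ...]
44, 297.4925842285156), 75.06208801269531) [0.49127335 0.27895587 0.00814291]
side cknob 53 [0.4927161  0.28274557 0.04885879] ((493.8211975097656, 286.6031799316406), 15.39634895324707)
side blower 285 [0.65211247 0.31869955 0.00607826] [0.69988071 0.35986729 0.09909034]
side cap 128 [0.3822172  0.04551647 0.00603693] [0.41784584 0.0858301  0.0151258 ]
side barb 79 [ 0.37693009 -0.28945159  0.00622649] [ 0.39155223 -0.27673636  0.03117583]
side span 281 [ 0.35133369 -0.14627967  0.00300106] [0.44920253 0.04974976 0.0146649 ]
side cyl [ 0.63651113 -0.02996028  0.05002167] [0.90419642 0.22976079 0.29998737]
side micro [ 0.45000818 -0.61330019  0.05001594] [ 0.90297489 -0.33002105  0.3999594 ]
```

Run:
```python
from m import *
# plate via depth
for n in('top','side'):
    W,p=cloud(n,'0'); z=W[...,2]
    near=np.maximum(abs(W[...,0]-.577),abs(W[...,1]+.161))<.1
    q=W[near&(abs(z-.012)<.0035)][:,:2]
    # keep main comp, and fit square: robust
    m=near&(abs(z-.012)<.0035)
    l,k=ndimage.label(m); s=ndimage.sum(m,l,range(1,k+1)); 
    m=np.isin(l,[i+1 for i in range(k) if s[i]>25]); q=W[m][:,:2]
    print(n,s,cv2.minAreaRect((q*1000).astype(np.float32)))
    # jaw lip
    q=W[near&(abs(z-.115)<.004)&(np.hypot(W[...,0]-.577,W[...,1]+.161)<.058)]
    print('lip',len(q)); 
    def f(a):
        r=np.hypot(q[:,0]-a[0],q[:,1]-a[1]); return np.maximum(0,r-.053)+np.maximum(0,.040-r)
    r=least_squares(f,[.577,-.161],loss='soft_l1',f_scale=.001); print(r.x)
    a=np.degrees(np.arctan2(q[:,1]-r.x[1],q[:,0]-r.x[0])); print('ang',np.percentile(a,[1,5,50,95,99]))
for n,L in(('top',[(320+268/6,160+352/6),(320+430/6,160+298/6)]),('side',[(310+122/3.7,180+340/3.7),(310+248/3.7,180+422/3.7),(310+372/3.7,180+348/3.7)])):
    B=[ray(n,u-.5,v-.5,.017)[:2] for u,v in L]; print(n,np.round(B,4))
    for i in range(len(B)-1): d=B[i+1]-B[i]; print(np.linalg.norm(d),np.degrees(np.arctan2(d[1],d[0])))
# cover contour
W,p=cloud('top','0'); 
c=p[195:250,210:268]; save('pics/covercrop.png',cv2.resize(c.astype(np.uint8),None,fx=9,fy=9,interpolation=cv2.INTER_CUBIC))
for n,(x0,x1,y0,y1) in(('top',(218,258,200,245)),('side',(250,292,172,206))):
    p=np.load(f'{n}0p.npy')[y0:y1,x0:x1].astype(int); g=p.mean(-1); print(n,np.percentile(g,[5,25,50,75,95]))
    m=g<(150 if n=='top' else 150)
    m=ndimage.binary_opening(m); l,k=ndimage.label(m); s=ndimage.sum(m,l,range(1,k+1)); m=l==1+np.argmax(s); v,u=np.nonzero(m); print(m.sum(),u.min()+x0,u.max()+x0,v.min()+y0,v.max()+y0)
    q=np.array([ray(n,a+x0,b+y0,.008)[:2] for a,b in zip(u,v)])*1000; print(cv2.minEnclosingCircle(q.astype(np.float32)),cv2.minAreaRect(q.astype(np.float32)))
    g2=(p.max(-1)<70); v,u=np.nonzero(g2); print('knob px',len(u),u.mean()+x0,v.mean()+y0, ray(n,u.mean()+x0,v.mean()+y0,.04))
```

```text
top [ 3.  1.  2. 19.  1.  1.  4.  1.  1.  2.  1.  2.  2. 21.  1.  1.  1.  1.
  1.  1.  2.  1.  1.  1. 15.  1.  2.  1.  1.  1.  1.  1.  1.  1.  8.  1.
 61. 32.  1.  1.  1.  8.  1.  1. 81.  7.  6.  3.  2.  1.  1.  1.  1.  5.
 12.  1.] ((527.5249633789062, -166.65187072753906), (54.38193893432617, 110.66522216796875), 3.5185937881469727)
lip 115
[ 0.5740571  -0.16353105]
ang [-65.20815419 -46.45050585  10.90319049  79.28762152  86.04965041]
side [  1. 716.   1.   1.   1.   1.   1.   1.] ((575.9154663085938, -163.97760009765625), (123.52127838134766, 125.20996856689453), 19.054248809814453)
lip 242
[ 0.57656997 -0.16278624]
ang [-58.84925326 -45.37746605  20.64053401  83.23968344  88.18107517]
top [[ 0.5136 -0.131 ]
 [ 0.5458 -0.2208]]
0.09541107894773616 -70.29230912843605
side [[ 0.5165 -0.1328]
 [ 0.547  -0.2242]
 [ 0.642  -0.2025]]
0.09640417038361135 -71.5280225849227
0.097399659959701 12.883741139373486
top [115.95       161.66666667 196.         198.33333333 200.66666667]
132 231 244 216 227
((495.87127685546875, 291.05682373046875), 22.56402587890625) ((494.2221984863281, 291.0863342285156), (36.94076156616211, 43.566253662109375), 1.2778037786483765)
knob px 49 237.0408163265306 221.81632653061223 [0.48958272 0.28643839 0.04      ]
side [ 52.78333333 138.66666667 175.66666667 180.         183.33333333]
525 254 286 176 200
((501.9783935546875, 303.2530517578125), 74.432373046875) ((504.83935546875, 301.81585693359375), (141.7089080810547, 90.96826171875), 63.32731246948242)
knob px 126 268.03968253968253 182.84126984126985 [0.48865439 0.27582002 0.04      ]
```

View pics/covercrop.png

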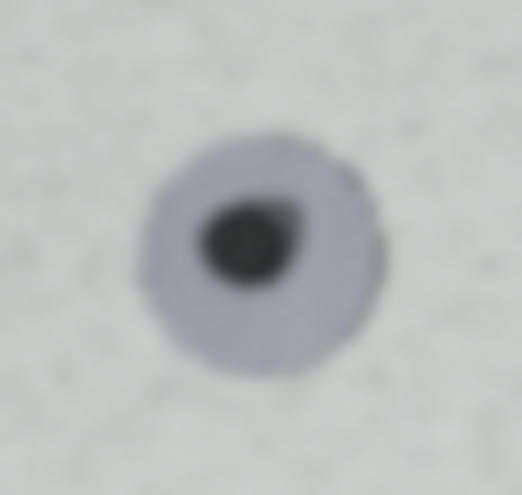

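Run:
```python
from m import *
print(ray('top',238.6,222.8,.006), ray('top',236.7,221.4,.05))
W,p=cloud('side','0'); z=W[...,2]
q=W[(np.hypot(W[...,0]-.49,W[...,1]-.286)<.06)&(z>.0045)&(z<.012)][:,:2]*1000
print(len(q),cv2.minEnclosingCircle(q.astype(np.float32)),cv2.minAreaRect(q.astype(np.float32)))
W,p=cloud('top','0'); z=W[...,2]
q=W[(np.hypot(W[...,0]-.49,W[...,1]-.286)<.06)&(z>.0045)&(z<.012)][:,:2]*1000
print(len(q),cv2.minEnclosingCircle(q.astype(np.float32)),cv2.minAreaRect(q.astype(np.float32)))
C=np.array([.5763,-.1625]);a=np.radians(19.0);R=np.array([[np.cos(a),-np.sin(a)],[np.sin(a),np.cos(a)]])
T=lambda x,y:C+R@np.array([x,y])
pin=T(.015,-.06);piv=T(.027,.06);gk=np.array([.522,-.290]);lk=np.array([.538,-.048])
print('pin',pin,'piv',piv,'gk r',np.linalg.norm(gk-pin),'lk r',np.linalg.norm(lk-piv))
an=lambda v:np.degrees(np.arctan2(v[1],v[0]))
g0=an(T(-.071,.019)-pin);l0=an(T(-.035,.071)-piv)
print('gate',np.radians((an(gk-pin)-g0)%360),'latch',np.radians((l0-an(lk-piv))%360), 'shut',T(-.071,.019),'home',T(-.035,.071))
# pots features projections top
for nm,P in(('rim',(*C,.1)),('pin',(*pin,.1)),('piv',(*piv,.11))): print(nm,[(np.array(proj(n,P))).round(1) for n in('top','side')])
```

```text
[0.49012642 0.28745779 0.006     ] [0.4898187  0.28573168 0.05      ]
349 ((494.6130065917969, 287.2093505859375), 48.70063400268555) ((492.7353210449219, 285.8518371582031), (89.28524017333984, 89.16925048828125), 26.55093765258789)
375 ((489.6858825683594, 287.3907165527344), 58.00094985961914) ((492.552001953125, 291.46026611328125), (100.52323913574219, 109.94178009033203), 55.82870101928711)
pin [ 0.61001687 -0.21434759] piv [ 0.58229491 -0.09697855] gk r 0.11606143131214261 lk r 0.06603739207771762
gate 1.1213827808371957 latch 0.9915904150545755 shut [ 0.50298239 -0.16765049] home [ 0.52009151 -0.10676307]
rim [array([376.7, 195.5]), array([375.2, 240. ])]
pin [array([393.1, 185.4]), array([403.2, 249.4])]
piv [array([356.3, 192.6]), array([362.3, 219.4])]
```

Run:
```python
from m import *
for n in('top','side'):
    W,p=cloud(n,'0'); z=W[...,2]
    for y0 in np.arange(-.28,-.5,-.03):
        for zl,zh in((.02,.16),(.16,.3),(.3,.6)):
            q=W[(z>zl)&(z<zh)&(W[...,0]>.42)&(W[...,0]<.9)&(W[...,1]<y0)&(W[...,1]>y0-.03)]
            if len(q): print(n,round(y0,2),zl,len(q),q.min(0).round(3),q.max(0).round(3))
    for x0 in np.arange(.6,.72,.02):
        q=W[(z>.15)&(z<.5)&(W[...,0]>x0)&(W[...,0]<x0+.02)&(W[...,1]<.25)&(W[...,1]>-.06)]
        if len(q): print(n,'cyl',round(x0,2),len(q),q.min(0).round(3),q.max(0).round(3))
z=-1
a=np.radians(19.0)
y=np.array([-np.sin(a),np.cos(a),0])
for s in(1,-1):
    Y=s*y; Z=np.array([0,0,-1.]); X=np.cross(Y,Z); R=np.stack([X,Y,Z],1)
    for P in((.4914,.2865,.03),(.557,-.169,.12),(.557,-.169,.25)): print(s,P,np.round(robot.ik(P,R),1))
```

```text
top -0.28 0.02 260 [ 0.512 -0.31   0.021] [ 0.898 -0.28   0.159]
top -0.28 0.16 194 [ 0.892 -0.31   0.161] [ 0.899 -0.28   0.3  ]
top -0.28 0.3 725 [ 0.875 -0.31   0.301] [ 0.899 -0.28   0.6  ]
top -0.31 0.02 217 [ 0.694 -0.34   0.021] [ 0.899 -0.31   0.159]
top -0.31 0.16 192 [ 0.893 -0.34   0.163] [ 0.898 -0.31   0.3  ]
top -0.31 0.3 716 [ 0.877 -0.34   0.3  ] [ 0.899 -0.31   0.6  ]
top -0.34 0.02 299 [ 0.594 -0.37   0.025] [ 0.899 -0.34   0.16 ]
top -0.34 0.16 200 [ 0.692 -0.37   0.16 ] [ 0.898 -0.34   0.3  ]
top -0.34 0.3 725 [ 0.697 -0.37   0.3  ] [ 0.899 -0.34   0.6  ]
top -0.37 0.02 526 [ 0.598 -0.4    0.021] [ 0.899 -0.37   0.16 ]
top -0.37 0.16 633 [ 0.612 -0.4    0.161] [ 0.899 -0.37   0.3  ]
top -0.37 0.3 983 [ 0.608 -0.4    0.3  ] [ 0.899 -0.37   0.6  ]
top -0.4 0.02 543 [ 0.543 -0.43   0.02 ] [ 0.899 -0.4    0.159]
top -0.4 0.16 414 [ 0.519 -0.43   0.161] [ 0.899 -0.4    0.3  ]
top -0.4 0.3 1297 [ 0.543 -0.43   0.3  ] [ 0.899 -0.4    0.599]
top -0.43 0.02 566 [ 0.473 -0.46   0.02 ] [ 0.899 -0.43   0.16 ]
top -0.43 0.16 704 [ 0.447 -0.46   0.16 ] [ 0.899 -0.43   0.3  ]
to
[... 2159 characters left out ...]
39 ] [0.62  0.123 0.4  ]
side cyl 0.62 573 [0.621 0.099 0.152] [0.64  0.175 0.489]
side cyl 0.64 1674 [0.64  0.073 0.15 ] [0.66  0.185 0.498]
side cyl 0.66 1735 [0.66  0.059 0.15 ] [0.68  0.175 0.488]
side cyl 0.68 1477 [0.68  0.051 0.15 ] [0.7   0.187 0.481]
side cyl 0.7 1122 [0.7   0.048 0.15 ] [0.72  0.199 0.481]
1 (0.4914, 0.2865, 0.03) [  49.9   22.3  -26.2   -0.   -41.5 -120.9]
1 (0.557, -0.169, 0.12) [  2.4  17.1 -19.4   0.  -53.5 -73.4]
1 (0.557, -0.169, 0.25) [  2.4  11.   -9.3   0.  -69.6 -73.4]
-1 (0.4914, 0.2865, 0.03) [ 49.9  22.3 -26.2   0.  -41.5  59.1]
-1 (0.557, -0.169, 0.12) [  2.4  17.1 -19.4   0.  -53.5 106.6]
-1 (0.557, -0.169, 0.25) [  2.4  11.   -9.3   0.  -69.6 106.6]
```

```bash
cat >> h.py <<'E'
def ori(deg):
    a=np.radians(deg); Y=np.array([np.cos(a),np.sin(a),0]); Z=np.array([0,0,-1.]); return np.stack([np.cross(Y,Z),Y,Z],1)
C=np.array([.5763,-.1625]); YAW=19.0
def T(x,y,c=None):
    a=np.radians(YAW); return (C if c is None else c)+np.array([[np.cos(a),-np.sin(a)],[np.sin(a),np.cos(a)]])@np.array([x,y])
def st(m=''): print(m,'t',round(robot.read_t(),2),np.round(robot.read_position(),4),'F',np.round(robot.read_force(),1),'g',round(robot.read_grip_width(),3),flush=True)
E
python3 - <<'E'
from h import *
robot.servo_line([.4914,.2865,.2],ori(109),speed=.25); st()
robot.servo_line([.4914,.2865,.019],speed=.12); st()
robot.move_gripper(0.0); st('grip')
robot.servo_line([.4914,.2865,.06],speed=.1); robot.dwell(.2); st('lift')
p,d=robot.grab_frame('side'); save('pics/side1.png',p)
p,d=robot.grab_frame('top'); save('pics/top1.png',p)
E
```

```text
t 2.6 [0.4913 0.2868 0.2   ] F [-0.5  0.1 -0.1] g 0.999
 t 4.26 [0.4918 0.2869 0.0197] F [-0.8 -0.7 -0.4] g 0.997
grip t 5.23 [0.4914 0.2866 0.019 ] F [ 0.   0.8 -0.2] g 0.328
lift t 5.99 [0.491  0.2861 0.0591] F [-0.   0.2 -3.8] g 0.324
```

View pics/side1.png

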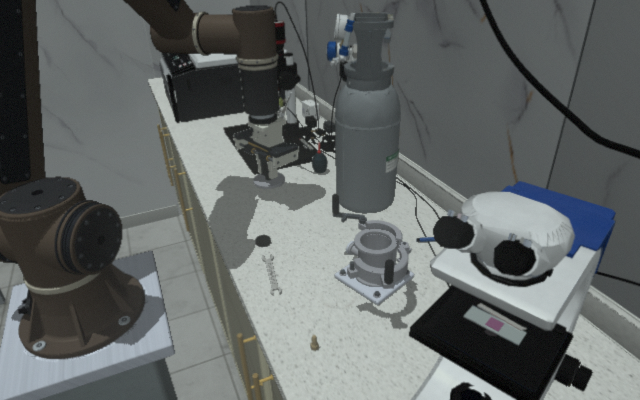

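Run:
```python
from h import *
robot.servo_line([.485,.25,.215],speed=.2)
robot.servo_line([.475,.08,.215],speed=.25)
x,y=T(-.019,0)
robot.servo_line([x,y,.215],speed=.2)
robot.servo_line([x,y,.135],speed=.12); robot.dwell(.2); st('above')
for n in('top','side'):
    p,d=robot.grab_frame(n); save(f'pics/{n}2.png',p); np.save(f'{n}2.npy',d); np.save(f'{n}2p.npy',p)
c=p[150:330,290:450]; save('pics/side2c.png',cv2.resize(c,None,fx=3.3,fy=3.3,interpolation=cv2.INTER_CUBIC))
```

```text
above t 10.35 [ 0.5588 -0.1687  0.1359] F [-0.3 -0.4 -3.9] g 0.314
```

View pics/side2c.png

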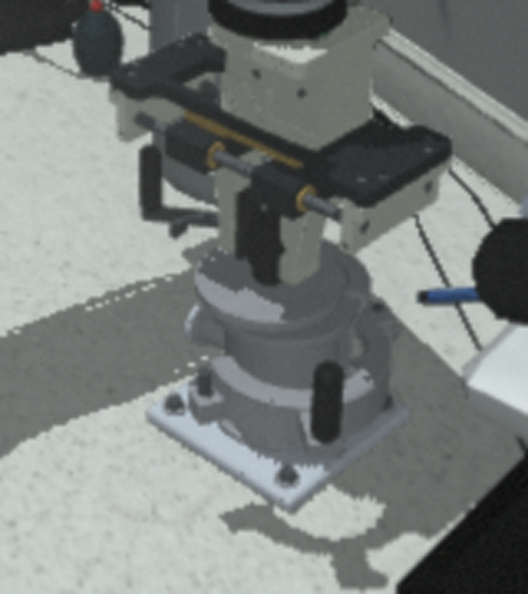

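View pics/top2.png

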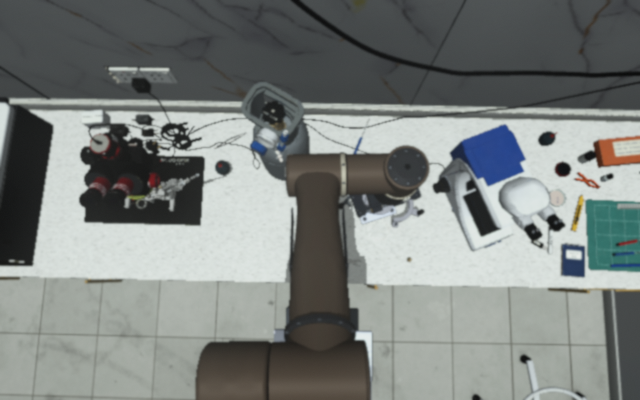

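Run:
```python
from m import *
W,p=cloud('top','2'); W0,_=cloud('top','0')
z=W[...,2]
for u in (287,290,300,320,335,350,370,400): print(u,[(W[v,u].round(3).tolist()) for v in (160,175,190,220)])
ch=(abs(z-W0[...,2])>.03)
for x0 in np.arange(.3,.8,.04):
    q=W[ch&(W[...,0]>x0)&(W[...,0]<x0+.04)&(z>.15)]
    if len(q): print(round(x0,2),'y',np.percentile(q[:,1],[0.5,99.5]).round(3),'z',np.percentile(q[:,2],[1,99]).round(3))
W,p=cloud('side','2'); W0,_=cloud('side','0'); ch=(abs(W[...,2]-W0[...,2])>.03); z=W[...,2]
for z0 in np.arange(.1,.7,.05):
    q=W[ch&(z>z0)&(z<z0+.05)]
    if len(q): print(round(z0,2),np.nanpercentile(q[:,:2],[1,99],axis=0).round(3).tolist())
q=W[(np.hypot(W[...,0]-C[0],W[...,1]-C[1])<.075)&(z>.106)&(z<.131)]
print(len(q),np.percentile(q[:,2],[5,25,50,75,95]))
print(robot.read_qpos())
```

```text
287 [[0.57, 0.088, 0.557], [0.536, 0.086, 0.56], [0.508, 0.087, 0.535], [0.504, 0.127, -0.002]]
290 [[0.571, 0.081, 0.554], [0.536, 0.08, 0.563], [0.507, 0.08, 0.542], [0.504, 0.116, 0.002]]
300 [[0.571, 0.059, 0.557], [0.536, 0.058, 0.561], [0.499, 0.056, 0.589], [0.43, 0.051, 0.644]]
320 [[0.572, 0.016, 0.555], [0.536, 0.015, 0.568], [0.497, 0.014, 0.602], [0.429, 0.013, 0.657]]
335 [[0.573, -0.017, 0.556], [0.538, -0.017, 0.561], [0.501, -0.017, 0.585], [0.431, -0.016, 0.645]]
350 [[0.575, -0.049, 0.55], [0.539, -0.049, 0.559], [0.511, -0.051, 0.535], [0.508, -0.085, 0.003]]
370 [[0.574, -0.093, 0.555], [0.54, -0.092, 0.559], [0.512, -0.095, 0.534], [0.509, -0.151, 0.01]]
400 [[0.571, -0.155, 0.573], [0.538, -0.154, 0.577], [0.51, -0.158, 0.555], [0.498, -0.232, 0.12]]
0.3 y [-0.039  0.959] z [0.66  0.746]
0.34 y [-0.039  0.96 ] z [0.606 0.72 ]
0.38 y [-0.038  0.069] z [0.591 0.694]
0.42 y [-0.035  0.071] z [0.583 0.663]
0.46 y [-0.109  0.082] z [0.24  0.631]
0.5 y [-0.215  0.087] z [0.218 0.596]
0.54 y [-0.265  0.089] z [0.223 0.58 ]
0.58 y [-0.206  0.087] z [0.528 0.58 ]
0.1 [[0.067, -0.214], [0.582, 1.749]]
0.15 [[-0.051, -0.206], [0.576, 1.749]]
0.2 [[-0.048, -0.27], [0.62, 1.744]]
0.25 [[-0.058, -0.225], [0.596, 1.747]]
0.3 [[-0.052, -0.22], [0.598, 1.745]]
0.35 [[-0.038, -0.216], [0.587, 1.744]]
0.4 [[-0.022, -0.217], [0.587, 0.124]]
0.45 [[-0.005, -0.22], [0.589, 0.124]]
0.5 [[0.012, -0.219], [0.587, 0.124]]
0.55 [[0.022, -0.219], [0.585, 0.125]]
985 [0.11329428 0.11886    0.12449478 0.12540197 0.12672933]
[ 2.38597155e+00  1.62838018e+01 -1.82265609e+01  2.38907457e-03
 -5.54330173e+01 -7.33901126e+01]
```

Run:
```python
from m import *
for n in('top','side'):
    W,p=cloud(n,'0'); z=W[...,2]
    for z0 in (.38,.41,.44,.47):
        for y0 in(.02,.05,.08,.1,.12):
            q=W[(z>z0)&(z<z0+.03)&(W[...,0]>.5)&(W[...,0]<.9)&(W[...,1]>y0)&(W[...,1]<y0+.03 if y0<.08 else W[...,1]<y0+.02)]
            if len(q): print(n,z0,y0,len(q),'xmin',np.sort(q[:,0])[:3].round(3))
W,p=cloud('side','2'); W0,_=cloud('side','0'); ch=(abs(W[...,2]-W0[...,2])>.03); z=W[...,2]
q=W[ch&(z>.42)&(z<.6)&(W[...,1]>.0)&(W[...,1]<.2)]
for y0 in(.0,.03,.06,.09,.1,.11,.12):
    r=q[(q[:,1]>y0)&(q[:,1]<y0+.03)]
    if len(r): print(y0,len(r),r.min(0).round(3),r.max(0).round(3))
```

```text
top 0.38 0.02 65 xmin [0.893 0.893 0.894]
top 0.38 0.05 65 xmin [0.68  0.681 0.681]
top 0.38 0.08 64 xmin [0.664 0.667 0.667]
top 0.38 0.1 80 xmin [0.607 0.608 0.61 ]
top 0.38 0.12 95 xmin [0.612 0.614 0.615]
top 0.41 0.02 60 xmin [0.893 0.894 0.894]
top 0.41 0.05 76 xmin [0.679 0.679 0.679]
top 0.41 0.08 63 xmin [0.664 0.664 0.665]
top 0.41 0.1 97 xmin [0.629 0.629 0.629]
top 0.41 0.12 86 xmin [0.632 0.634 0.634]
top 0.44 0.02 74 xmin [0.893 0.894 0.894]
top 0.44 0.05 109 xmin [0.67  0.674 0.677]
top 0.44 0.08 107 xmin [0.64  0.642 0.649]
top 0.44 0.1 230 xmin [0.636 0.637 0.638]
top 0.44 0.12 305 xmin [0.624 0.625 0.625]
top 0.47 0.02 79 xmin [0.893 0.894 0.894]
top 0.47 0.05 244 xmin [0.667 0.67  0.671]
top 0.47 0.08 207 xmin [0.641 0.642 0.643]
top 0.47 0.1 179 xmin [0.638 0.639 0.639]
top 0.47 0.12 258 xmin [0.627 0.627 0.628]
side 0.38 0.02 106 xmin [0.894 0.895 0.895]
side 0.38 0.05 281 xmin [0.678 0.681 0.681]
side 0.38 0.08 199 xmin [0.668 0.668 0.669]
side 0.38 0.1 155 xmin [0.61  0.611 0.611]
side 0.38 0.12 115 xmin [0.616 0.618 0.619]
side 0.41 0.02 103 xmin [0.895 0.896 
[... 274 characters left out ...]
0.44 0.08 236 xmin [0.639 0.641 0.643]
side 0.44 0.1 163 xmin [0.63  0.633 0.634]
side 0.44 0.12 166 xmin [0.627 0.628 0.628]
side 0.47 0.02 115 xmin [0.895 0.895 0.895]
side 0.47 0.05 307 xmin [0.664 0.667 0.668]
side 0.47 0.08 209 xmin [0.643 0.644 0.644]
side 0.47 0.1 105 xmin [0.633 0.633 0.641]
side 0.47 0.12 184 xmin [0.629 0.63  0.631]
0.0 156 [0.42  0.    0.471] [0.529 0.03  0.549]
0.03 70 [0.495 0.03  0.471] [0.526 0.06  0.505]
0.06 8192 [-0.004  0.061  0.42 ] [0.525 0.09  0.572]
0.09 110 [-0.02   0.09   0.421] [0.156 0.12  0.557]
0.1 741 [-0.024  0.116  0.42 ] [0.034 0.13  0.569]
0.11 746 [-0.024  0.116  0.42 ] [0.034 0.133 0.569]
0.12 640 [-0.024  0.12   0.42 ] [0.034 0.133 0.569]
```

View pics/side2.png

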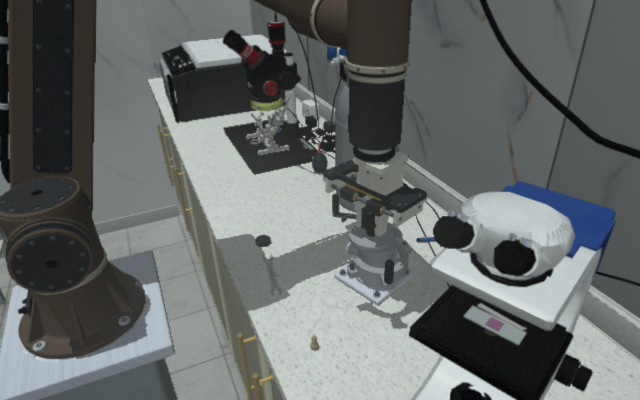

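Run:
```python
from h import *
x,y=T(-.019,0)
robot.servo_line([x,y,.1215],speed=.06); robot.dwell(.15); st('low')
for z in(.1205,.1198,.1192,.1187,.1182,.1177):
    robot.servo_line([x,y,z],speed=.02); robot.dwell(.1); st(z)
    if robot.read_force()[2]>-1.0: break
print(robot.read_ft_torque())
```

```text
low t 10.97 [ 0.5585 -0.1687  0.1216] F [-0.6  0.2 -3.3] g 0.326
0.1205 t 11.32 [ 0.5584 -0.1687  0.1206] F [ 0.2 -0.4 -3.6] g 0.318
0.1198 t 11.68 [ 0.5583 -0.1687  0.1198] F [-0.   0.1 -4.2] g 0.327
0.1192 t 12.03 [ 0.5583 -0.1687  0.1192] F [ 0.1 -0.8 -3. ] g 0.318
0.1187 t 12.38 [ 0.5584 -0.1687  0.119 ] F [-1.5  1.1  0.6] g 0.321
[ 0.35233634  0.31905566 -0.00827393]
```

Run:
```python
from h import *
a=np.radians(YAW); ux=np.array([np.cos(a),np.sin(a)]); uy=np.array([-np.sin(a),np.cos(a)])
for s in list(np.arange(-.016,-.004,.004))+list(np.arange(-.004,.009,.0015)):
    x,y=T(s,0)
    robot.servo_line([x,y,.1188],speed=.03); robot.dwell(.05)
    f=robot.read_force(); p=robot.read_position()
    d=p[:2]-C
    print(round(s,4),'pos',np.round([d@ux*1e3,d@uy*1e3,p[2]*1e3],1),'f',np.round([f[:2]@ux,f[:2]@uy,f[2]],1),flush=True)
    if f[:2]@ux<-10: break
st()
for n in('top','side'):
    p,d=robot.grab_frame(n); save(f'pics/{n}3.png',p); np.save(f'{n}3.npy',d); np.save(f'{n}3p.npy',p)
c=p[150:330,290:450]; save('pics/side3c.png',cv2.resize(c,None,fx=3.3,fy=3.3,interpolation=cv2.INTER_CUBIC))
```

```text
-0.016 pos [-15.5  -0.2 119. ] f [0.  0.1 0. ]
-0.012 pos [-11.7  -0.2 118.9] f [-1.  -1.6  1.4]
-0.008 pos [-7.800e+00 -1.000e-01  1.189e+02] f [-1.   0.5  3.7]
-0.004 pos [-3.90e+00 -1.00e-01  1.19e+02] f [-2.5 -0.6  4.3]
-0.0025 pos [ -2.8  -0.  119. ] f [-3.3 -0.3  6. ]
-0.001 pos [ -1.4  -0.  119. ] f [-3.4  0.   6.5]
0.0005 pos [  0.   -0.  118.9] f [-4.6  0.1  5.7]
0.002 pos [  0.2   0.  119. ] f [-9.4  0.7  9.5]
0.0035 pos [3.000e-01 1.000e-01 1.189e+02] f [-12.1   1.3  12.6]
 t 15.18 [ 0.5765 -0.1623  0.1189] F [-11.8  -2.7  12.6] g 0.318
```

View pics/side3c.png

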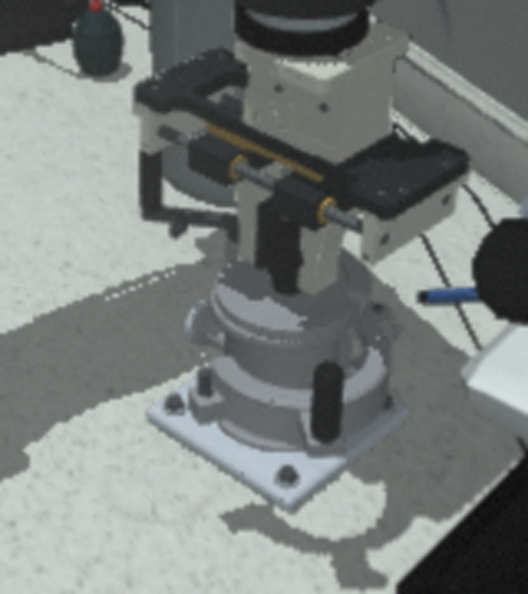

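Run:
```python
from h import *
x,y=T(.001,0)
robot.servo_line([x,y,.1192],speed=.03); st()
robot.move_gripper(0.5); st('open')
robot.servo_line([x,y,.2],speed=.12); st('up')
x,y=T(-.15,-.1)
robot.servo_line([.46,-.26,.25],ori(155),speed=.25); st()
for n in('top','side'):
    p,d=robot.grab_frame(n); save(f'pics/{n}4.png',p); np.save(f'{n}4.npy',d); np.save(f'{n}4p.npy',p)
c=p[180:340,290:450]; save('pics/side4c.png',cv2.resize(c,None,fx=3.6,fy=3.6,interpolation=cv2.INTER_CUBIC))
```

```text
t 15.53 [ 0.5764 -0.1623  0.119 ] F [-5.5 -1.8  4.6] g 0.321
open t 16.07 [ 0.5775 -0.1621  0.1191] F [ 0.6 -0.4 -0.1] g 0.499
up t 16.89 [ 0.5767 -0.1621  0.1992] F [-0.4  0.3 -0.8] g 0.501
 t 17.86 [ 0.46   -0.2598  0.2493] F [0.6 0.4 0.3] g 0.497
```

View pics/side4c.png

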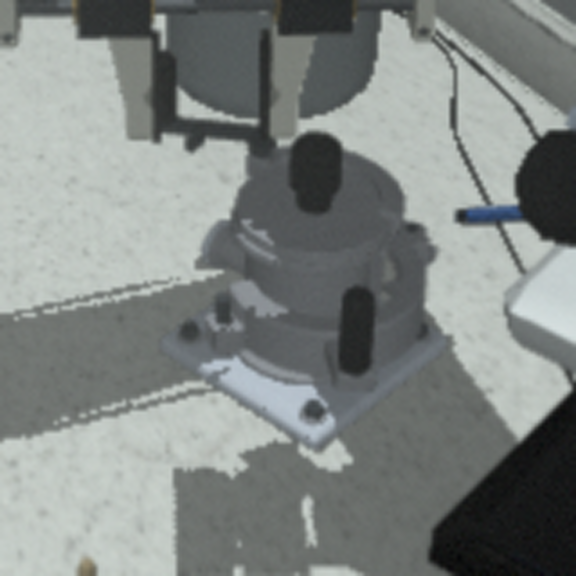

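View pics/top4.png

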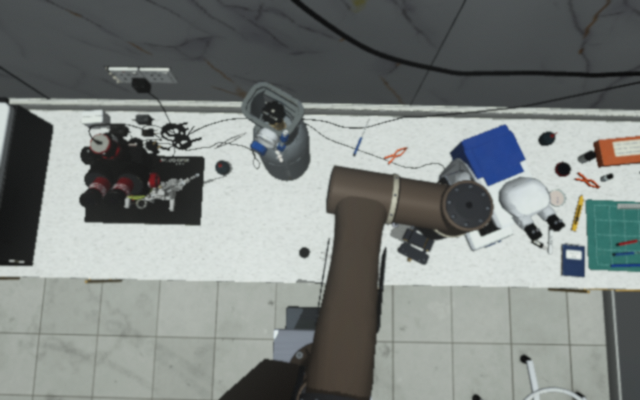

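Run:
```python
from m import *
for n in('top','side'):
    W,p=cloud(n,'0'); z=W[...,2]
    for y0 in(-.36,-.39,-.42,-.45,-.48):
        q=W[(W[...,0]>.4)&(W[...,0]<.72)&(W[...,1]<y0)&(W[...,1]>y0-.03)]; 
        print(n,y0,np.nanmax(q[:,2]).round(3), q[q[:,2]>.25].min(0).round(3) if (q[:,2]>.25).any() else '')
W,p=cloud('side','4'); z=W[...,2]
for nm,c in(('gate',(.522,-.29)),('latch',(.538,-.048)),('cover',tuple(C))):
    m=(np.hypot(W[...,0]-c[0],W[...,1]-c[1])<.03)&(z>.13)&(z<.165)&(p.max(-1)<75); q=W[m]; print(nm,len(q),np.median(q,0).round(4),q[:,2].max())
q=W[(np.hypot(W[...,0]-C[0],W[...,1]-C[1])<.046)&(z>.104)&(z<.1125)]; print(len(q),np.percentile(q[:,2],[5,50,95])); A=np.c_[q[:,:2],np.ones(len(q))]; print(np.linalg.lstsq(A,q[:,2],rcond=None)[0])
```

```text
top -0.36 0.315 [ 0.635 -0.39   0.25 ]
top -0.39 0.319 [ 0.564 -0.42   0.253]
top -0.42 0.32 [ 0.49  -0.45   0.288]
top -0.45 0.391 [ 0.46  -0.48   0.287]
top -0.48 0.404 [ 0.424 -0.51   0.301]
side -0.36 0.313 [ 0.65  -0.39   0.307]
side -0.39 0.314 [ 0.657 -0.42   0.309]
side -0.42 0.314 [ 0.669 -0.45   0.309]
side -0.45 0.389 [ 0.461 -0.48   0.282]
side -0.48 0.405 [ 0.443 -0.51   0.279]
gate 141 [ 0.5219 -0.2978  0.1471] 0.1595627869261101
latch 54 [ 0.5403 -0.0566  0.1477] 0.16082300716281747
cover 183 [ 0.5749 -0.1715  0.1457] 0.15230200099564323
761 [0.10611697 0.10830476 0.11028761]
[0.01133511 0.01115896 0.10371235]
```

Run:
```python
from h import *
robot.move_gripper(.45)
robot.servo_line([.5225,-.2915,.2],ori(153),speed=.2); st()
robot.servo_line([.5225,-.2915,.123],speed=.1); robot.dwell(.1); st('down')
robot.move_gripper(.25); st('cage')
p,d=robot.grab_frame('side'); c=p[150:330,290:450]; save('pics/side5c.png',cv2.resize(c,None,fx=3.3,fy=3.3,interpolation=cv2.INTER_CUBIC))
```

```text
t 18.9 [ 0.5221 -0.2915  0.1999] F [0.1 0.7 0.5] g 0.451
down t 19.92 [ 0.523  -0.2917  0.1239] F [ 0.1 -0.2 -0.9] g 0.452
cage t 20.48 [ 0.5225 -0.2915  0.123 ] F [ 0.3  0.4 -0.5] g 0.253
```

View pics/side5c.png

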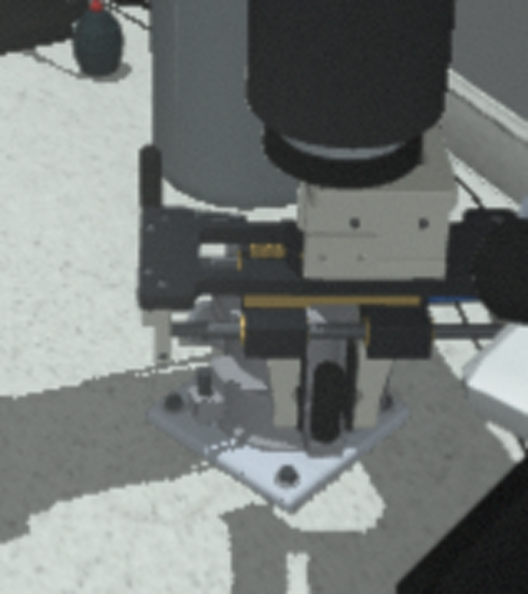

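Run:
```python
from h import *
robot.move_gripper(.0); st('grip')
print(robot.read_ft_torque())
```

```text
grip t 20.83 [ 0.5229 -0.2915  0.1231] F [ 2.6 -0.3 -1. ] g 0.168
[ 0.13813882 -0.73261196  0.03864466]
```

Run:
```python
from h import *
robot.move_gripper(.23)
pin=T(.015,-.06); g0=np.arctan2(*(T(-.071,.019)-pin)[::-1])
p=robot.read_position()[:2]; v=p-pin; th0=(np.arctan2(v[1],v[0])-g0)%(2*np.pi); print('th0',th0,np.linalg.norm(v))
r0=np.linalg.norm(v)
ths=list(np.arange(th0-.15,.1,-.15))+[.08,.05,.03,.01,-.01,-.02,-.03,-.04,-.05,-.06]
for th in ths:
    k=max(0,th/th0); r=.117+(r0-.117)*k
    q=pin+r*np.array([np.cos(g0+th),np.sin(g0+th)])
    robot.servo_line([q[0],q[1],.123],ori(74+(153-74)*k),speed=.1 if th>.1 else .03)
    f=robot.read_force(); tt=np.array([np.sin(g0+th),-np.cos(g0+th)])
    a=robot.read_position()[:2]-pin; print(round(th,3),'act',round(float((np.arctan2(a[1],a[0])-g0+np.pi)%(2*np.pi)-np.pi),3),round(np.linalg.norm(a),4),'ft',round(f[:2]@tt,1),'fr',round(f[:2]@np.array([-tt[1],tt[0]]),1),'fz',round(f[2],1),flush=True)
    if th<.15 and f[:2]@tt<-12: break
st()
p,d=robot.grab_frame('side'); c=p[150:330,290:450]; save('pics/side6c.png',cv2.resize(c,None,fx=3.3,fy=3.3,interpolation=cv2.INTER_CUBIC))
```

```text
th0 1.1329959267453917 0.11681907902552432
0.983 act 0.983 0.1168 ft -0.1 fr 0.6 fz 0.0
0.833 act 0.836 0.1167 ft -0.8 fr 0.1 fz 0.5
0.683 act 0.687 0.1166 ft -0.4 fr -0.8 fz -0.6
0.533 act 0.536 0.1167 ft -0.0 fr 0.2 fz -0.6
0.383 act 0.386 0.1167 ft -0.4 fr 0.2 fz 0.8
0.233 act 0.236 0.1168 ft 0.1 fr 0.5 fz -0.0
0.08 act 0.082 0.117 ft -0.7 fr -0.1 fz -0.6
0.05 act 0.05 0.117 ft 0.2 fr 0.1 fz 0.2
0.03 act 0.03 0.117 ft -0.5 fr 0.2 fz -0.3
0.01 act 0.01 0.117 ft 0.3 fr -0.1 fz 0.4
-0.01 act -0.011 0.117 ft -0.2 fr -0.7 fz -0.1
-0.02 act -0.02 0.1171 ft -0.6 fr 0.6 fz -0.3
-0.03 act -0.027 0.1172 ft -4.4 fr 0.0 fz -0.3
-0.04 act -0.028 0.1172 ft -10.0 fr -1.9 fz 0.1
-0.05 act -0.029 0.1172 ft -14.6 fr -3.9 fz -0.8
 t 25.98 [ 0.504  -0.1644  0.1229] F [ -3.  -14.8  -0.8] g 0.228
```

View pics/side6c.png

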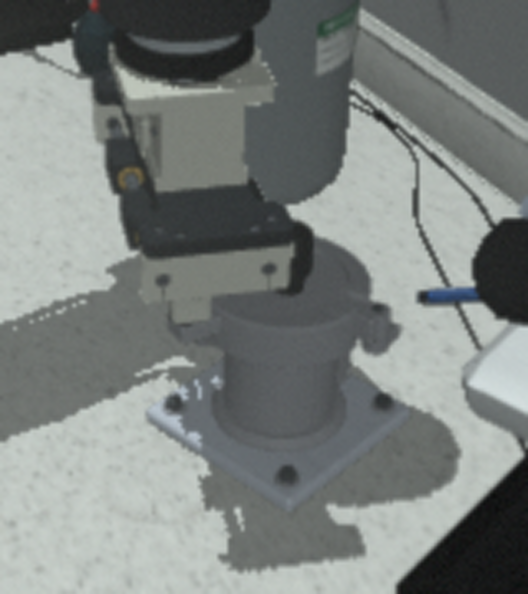

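Run:
```python
from h import *
pin=T(.015,-.06); g0=np.arctan2(*(T(-.071,.019)-pin)[::-1])
q=pin+.117*np.array([np.cos(g0-.012),np.sin(g0-.012)])
robot.servo_line([q[0],q[1],.123],speed=.05); st()
robot.move_gripper(.3)
robot.servo_line([q[0],q[1],.205],speed=.15); st('up')
robot.servo_line([.47,.0,.215],ori(50),speed=.25); st()
for n in('top','side'):
    p,d=robot.grab_frame(n); save(f'pics/{n}7.png',p); np.save(f'{n}7.npy',d); np.save(f'{n}7p.npy',p)
c=p[150:330,290:450]; save('pics/side7c.png',cv2.resize(c,None,fx=3.3,fy=3.3,interpolation=cv2.INTER_CUBIC))
```

```text
t 26.27 [ 0.5037 -0.166   0.1231] F [-0.  -0.5 -0.5] g 0.233
up t 27.38 [ 0.5028 -0.1661  0.2042] F [-0.6 -0.1 -0.1] g 0.303
 t 28.21 [ 4.697e-01 -2.000e-04  2.143e-01] F [-0.2 -0.2  0.1] g 0.296
```

View pics/side7c.png

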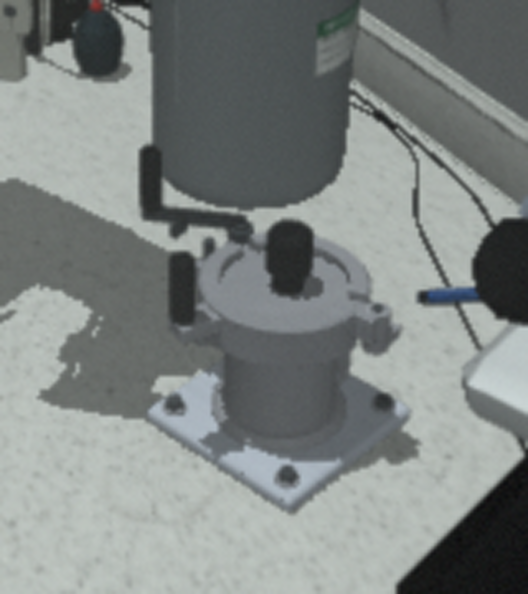

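Run:
```python
from m import *
p=np.load('top7p.npy').astype(np.uint8)[160:250,310:430]; save('pics/top7c.png',cv2.resize(p,None,fx=6,fy=6,interpolation=cv2.INTER_CUBIC))
W,p=cloud('side','7'); z=W[...,2]
for nm,c in(('gate',tuple(T(-.071,.019))),('latch',(.538,-.048)),('cover',tuple(C))):
    m=(np.hypot(W[...,0]-c[0],W[...,1]-c[1])<.025)&(z>.128)&(z<.165)&(p.max(-1)<75); q=W[m]
    print(nm,len(q)); 
    if len(q): print(np.median(q,0).round(4),q[:,2].max())
```

```text
gate 117
[ 0.5005 -0.173   0.1451] 0.15843755634764295
latch 84
[ 0.5384 -0.0552  0.1457] 0.15990280939266727
cover 192
[ 0.5744 -0.1714  0.1451] 0.15206638142848217
```

View pics/top7c.png

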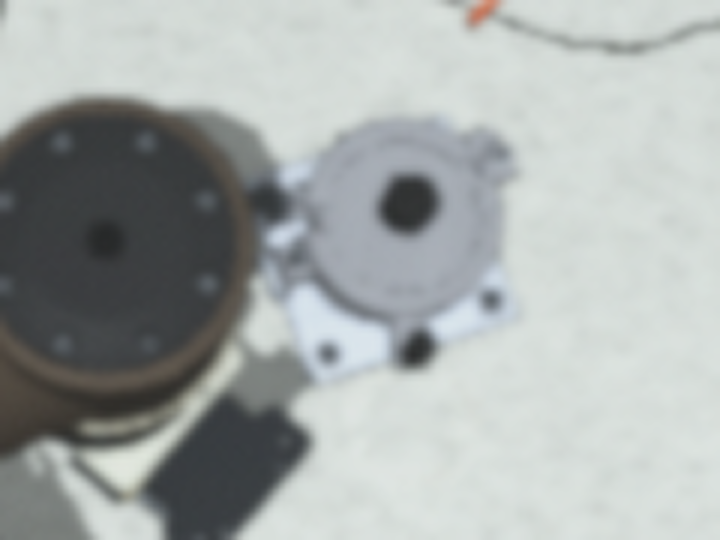

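Run:
```python
from h import *
robot.move_gripper(.45)
robot.servo_line([.5405,-.049,.205],ori(44),speed=.2); st()
robot.servo_line([.5405,-.049,.122],speed=.1); robot.dwell(.1); st('down')
robot.move_gripper(0); st('grip'); print(robot.read_ft_torque())
p,d=robot.grab_frame('side'); c=p[150:330,290:450]; save('pics/side8c.png',cv2.resize(c,None,fx=3.3,fy=3.3,interpolation=cv2.INTER_CUBIC))
```

```text
t 29.4 [ 0.5404 -0.0493  0.2044] F [-0.9 -0.1  0. ] g 0.453
down t 30.48 [ 0.541  -0.0489  0.1228] F [-0.7  0.2  0.1] g 0.451
grip t 31.01 [ 0.5405 -0.049   0.1221] F [-0.9 -0.   1.7] g 0.176
[-0.00388624  0.11252772 -0.04277722]
```

View pics/side8c.png

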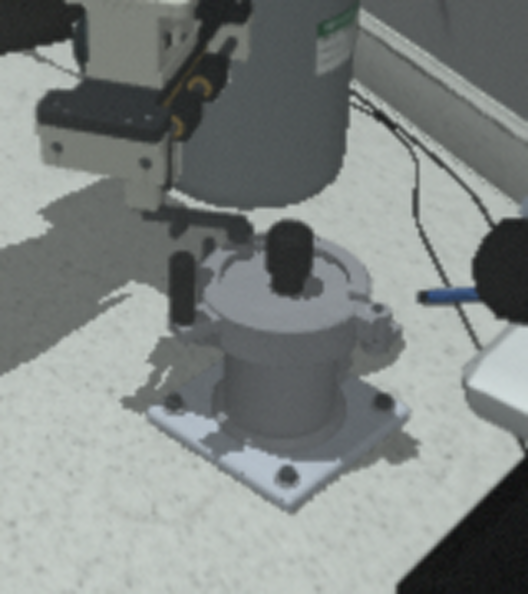

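Run:
```python
from h import *
robot.move_gripper(.23)
piv=T(.027,.06); l0=np.arctan2(*(T(-.035,.071)-piv)[::-1])
w=lambda a:(a+np.pi)%(2*np.pi)-np.pi
v=robot.read_position()[:2]-piv; th0=w(l0-np.arctan2(v[1],v[0])); r0=np.linalg.norm(v); print('th0',th0,r0)
for th in list(np.arange(th0-.15,.2,-.15))+[.15,.11,.08,.05,.03,.01,-.01,-.03,-.045,-.06,-.075,-.09,-.105]:
    k=max(0,th/th0); r=.063+(r0-.063)*k
    q=piv+r*np.array([np.cos(l0-th),np.sin(l0-th)])
    robot.servo_line([q[0],q[1],.122],ori(99-(99-44)*k),speed=.08 if th>.16 else .03)
    f=robot.read_force(); tt=np.array([-np.sin(l0-th),np.cos(l0-th)])
    a=robot.read_position()[:2]-piv
    print(round(th,3),'act',round(float(w(l0-np.arctan2(a[1],a[0]))),3),round(np.linalg.norm(a),4),'ft',round(f[:2]@tt,1),'fr',round(f[:2]@np.array([-tt[1],tt[0]]),1),'fz',round(f[2],1),flush=True)
    if f[:2]@tt<-12: break
st()
p,d=robot.grab_frame('side'); c=p[150:330,290:450]; save('pics/side9c.png',cv2.resize(c,None,fx=3.3,fy=3.3,interpolation=cv2.INTER_CUBIC))
```

```text
th0 1.0108814405018691 0.06364486337391675
0.861 act 0.86 0.0635 ft 0.4 fr 0.2 fz 0.2
0.711 act 0.713 0.0634 ft -1.0 fr -0.5 fz 0.4
0.561 act 0.564 0.0632 ft -0.1 fr 0.0 fz 0.3
0.411 act 0.414 0.0631 ft 0.1 fr -0.6 fz -0.3
0.261 act 0.263 0.0631 ft 0.3 fr -1.3 fz -0.7
0.15 act 0.153 0.0631 ft 0.3 fr 0.1 fz -0.3
0.11 act 0.112 0.0631 ft -0.4 fr 0.6 fz 0.5
0.08 act 0.081 0.063 ft -0.3 fr -0.3 fz -0.5
0.05 act 0.05 0.063 ft 0.2 fr 0.1 fz 1.3
0.03 act 0.03 0.063 ft -1.5 fr 0.3 fz -0.2
0.01 act 0.009 0.063 ft -0.4 fr 0.2 fz 0.2
-0.01 act -0.011 0.0631 ft -0.4 fr -0.2 fz 0.0
-0.03 act -0.018 0.0631 ft -6.2 fr -1.2 fz 1.0
-0.045 act -0.021 0.0631 ft -11.1 fr -1.4 fz 3.3
-0.06 act -0.024 0.0631 ft -15.5 fr -1.4 fz 5.1
 t 35.52 [ 0.5202 -0.1083  0.1219] F [-4.7 14.8  5.1] g 0.232
```

View pics/side9c.png

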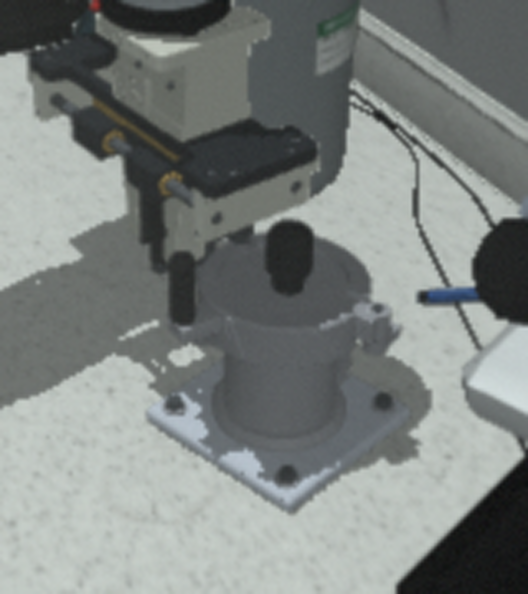

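Run:
```python
from h import *
piv=T(.027,.06); l0=np.arctan2(*(T(-.035,.071)-piv)[::-1])
q=piv+.063*np.array([np.cos(l0-.005),np.sin(l0-.005)])
robot.servo_line([q[0],q[1],.122],speed=.05); st()
robot.move_gripper(.32)
robot.servo_line([q[0],q[1],.21],speed=.12); st('up')
robot.servo_line([.43,.12,.25],speed=.25); st()
for n in('top','side'):
    p,d=robot.grab_frame(n); save(f'pics/{n}10.png',p); np.save(f'{n}10.npy',d); np.save(f'{n}10p.npy',p)
c=p[150:330,290:450]; save('pics/side10c.png',cv2.resize(c,None,fx=3.3,fy=3.3,interpolation=cv2.INTER_CUBIC))
p=np.load('top10p.npy').astype(np.uint8)[160:250,310:430]; save('pics/top10c.png',cv2.resize(p,None,fx=6,fy=6,interpolation=cv2.INTER_CUBIC))
from m import *
W,p=cloud('side','10'); z=W[...,2]
for nm,c in(('gate',T(-.071,.019)),('latch',T(-.035,.071)),('cover',C)):
    m=(np.hypot(W[...,0]-c[0],W[...,1]-c[1])<.025)&(z>.128)&(z<.165)&(p.max(-1)<75); q=W[m]
    print(nm,len(q),c.round(4),(np.median(q,0)+[.003,.006,0]).round(4) if len(q) else '')
W0,_=cloud('side','0')
for nm,x,y in(('blower',.676,.34),('cap',.4,.066),('barb',.384,-.283),('span',.4,-.03)):
    r=.1 if nm=='span' else .035
    for w in(W0,W):
        q=w[(np.hypot(w[...,0]-x,w[...,1]-y)<r)&(w[...,2]>.004)&(w[...,2]<.12)]; print(nm,len(q),q.mean(0).round(4))
```

```text
t 35.82 [ 0.5201 -0.1065  0.1221] F [-0.2 -0.2 -0.3] g 0.231
up t 37.12 [ 0.5195 -0.1064  0.2092] F [ 0.3 -0.   0.5] g 0.315
 t 38.27 [0.4299 0.1194 0.2496] F [ 0.1 -0.2  0.3] g 0.321
gate 116 [ 0.503  -0.1677] [ 0.504  -0.1667  0.1474]
latch 101 [ 0.5201 -0.1068] [ 0.5204 -0.1062  0.1444]
cover 192 [ 0.5763 -0.1625] [ 0.5779 -0.1657  0.1447]
blower 289 [0.6719 0.3337 0.0413]
blower 291 [0.6718 0.3337 0.0413]
cap 141 [0.3995 0.061  0.0109]
cap 141 [0.3991 0.0611 0.0107]
barb 87 [ 0.3829 -0.2844  0.016 ]
barb 86 [ 0.3832 -0.2844  0.0163]
span 278 [ 0.3876 -0.0154  0.0071]
span 287 [ 0.387  -0.0159  0.0071]
```

View pics/side10c.png

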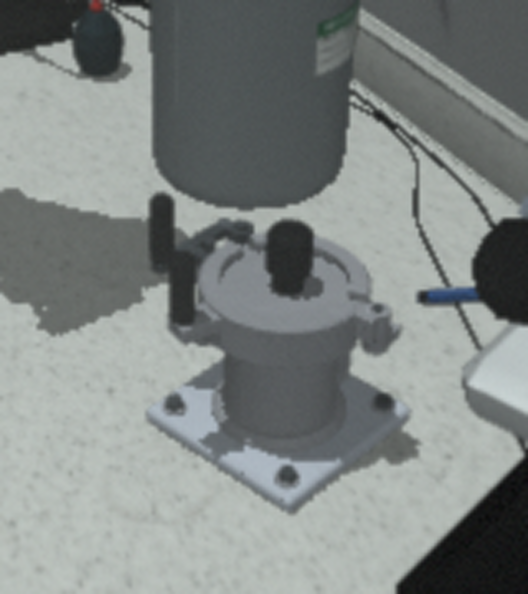

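View pics/top10c.png

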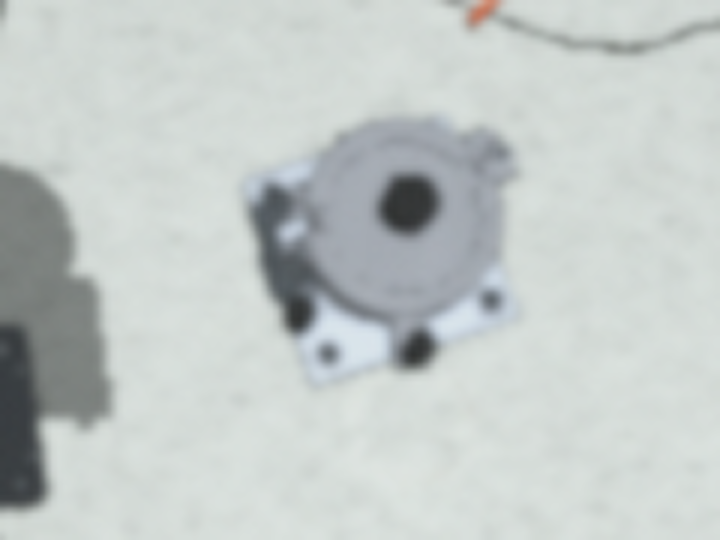

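View pics/side10.png

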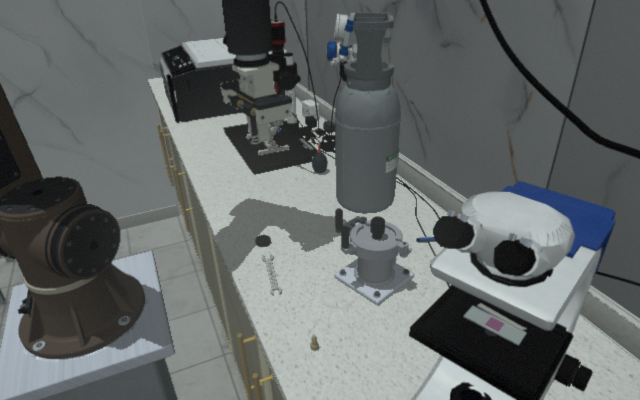

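Both views show the ring closed round the cover, with the gate knob at crop pixel (415,348) and the latch lever hooked over the ring's end, its knob at (298,313). The bystanders have not moved, and the arm is clear of everything.

Run:
```python
from h import *
robot.job_done(); print(robot.read_t())
```

```text
the job is handed in; nothing more can be done
the job is handed in; nothing more can be done
```

The vacuum pot is closed off, and I handed the job in at about 38 s on the robot's clock, against the 72 s limit.

- **Cover:** I laid it on the flange about 19 mm short of centre and slid it back under the lip. It stopped against about 12 N, within 1 mm of my measured centre. The disc's top then measured about 108 mm above the worktop, so it lies flat.
- **Clamp ring:** I swung the hinged half along its arc to a hard stop at about 15 N. Its knob ended within about 1.5 mm of the shut position.
- **Latch:** I swung it home to a hard stop at about 15 N. Its knob ended within about 1 mm of the home position, and both views show the hook over the ring's end.
- **Bystanders:** the lens blower, dust cap, spanner and hose fitting measured within 1 mm of where they started.
- **Disagreements:** the two cameras differed by 2 to 3 mm. The last side-view estimate of the cover's knob was about 3 mm off my measured centre. It used an offset meant for the thinner knobs, so I relied on the contact stop instead.

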